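Put the bottles back in their stands

TASK

Put the three loose bottles from the right half of the mat back in their dark wooden stands, each upright in the well made for it: the round oil bottle in the large round stand, the small bottle with the pointed nozzle in the small round stand, and the flat bottle in the oblong stand. Leave the open glass jar and the upright awl where they are.

Things in the scene. Friction and masses are not known exactly. Their poses are not given: they have to be found in the camera images.
- oil_bottle: oil bottle, the tallest of the three at 102 mm, with a round cream body 43 mm across up to about 62 mm and a white top with collar about 27 mm across above it (grip it there, 66 to 98 mm up; gripped at the body, it reaches up into the gripper); 0.06 to 0.13 kg. Origin: centre of its underside; it starts on the mat, whose top is 3.4 mm above the bench top; z up.
- nozzle_bottle: small bottle, 77 mm high: round red body 29 mm across up to 43 mm, then a white nozzle that tapers from 18 mm to a point; grip the body; 0.035 to 0.07 kg. Origin: centre of its underside; it starts on the mat, whose top is 3.4 mm above the bench top; z up.
- flat_bottle_foot (a point): flat cream bottle with a bent white nozzle, 89 mm high; its body is 22 mm thick (along its x) and 43 mm wide (along its y) and straight up to about 50 mm; 0.05 to 0.10 kg. This point is the centre of the underside of the body, z up; it starts on the mat, whose top is 3.4 mm above the bench top. The bottle may stand either way round in its stand.
- large_stand: the large round stand: a turned ring-like block of dark wood, 76 mm across, 18 mm high above the bench top, fixed to the bench, with a round well 56 mm wide in its top, cork floor 6 mm above the bench top, so the well is 12 mm deep. It stands on the bench behind the mat or, its foot let in, on the mat. Origin: centre of its underside at the level of the bench top (z = 0), z up.
- small_stand: the small round stand: a turned ring-like block of dark wood, 57 mm across, 18 mm high above the bench top, fixed to the bench, with a round well 37 mm wide in its top, cork floor 6 mm above the bench top, so the well is 12 mm deep. It stands on the bench behind the mat or, its foot let in, on the mat. Origin: centre of its underside at the level of the bench top (z = 0), z up.
- oblong_stand: the oblong stand: a block of dark wood, 48 (its x) by 70 (its y) mm, 18 mm high above the bench top, fixed to the bench, with an oblong well 32 (x) by 54 (y) mm in its top, cork floor 6 mm above the bench top, so the well is 12 mm deep. It stands on the bench behind the mat or, its foot let in, on the mat. Origin: centre of its underside at the level of the bench top (z = 0), z up.
- glass_jar: open empty clear glass jar, 44 mm across, 60 mm high, on the left half of the mat: to be left alone. Above and behind it the shade of a desk lamp hangs over the bench from 0.45 m up, at x 0.56 to 0.79 and y 0.05 to 0.28: swing past it with the arm drawn in. Origin: centre of its underside; it starts on the mat, whose top is 3.4 mm above the bench top; z up.
- awl: awl standing upright: a turned wood and cork handle 37 mm across at the foot with a thin needle pointing up, 90 mm high: to be left alone. Origin: centre of its underside; it starts on the mat, whose top is 3.4 mm above the bench top; z up.

How it is judged:
At the end, for the whole second after the job is handed in: each bottle stands in its own stand's well: within 10 mm of the well's centre sideways, its foot 3 to 10 mm above the stand's origin (the well floor is at 6 mm), tilted less than 0.1 rad, released and at rest (horizontal distance between oil_bottle and large_stand below 0.01 m and z of oil_bottle in the frame of large_stand between 0.003 and 0.01 m and angle between each of oil_bottle, nozzle_bottle, flat_bottle_foot's own z axis and vertical below 0.1 rad and linear speed of each of oil_bottle, nozzle_bottle below 0.02 m/s and horizontal distance between nozzle_bottle and small_stand below 0.01 m and z of nozzle_bottle in the frame of small_stand between 0.003 and 0.01 m and horizontal distance between flat_bottle_foot and oblong_stand below 0.01 m and z of flat_bottle_foot in the frame of oblong_stand between 0.003 and 0.01 m); the robot touches nothing.
It fails at once if the glass jar is moved more than 30 mm (distance of glass_jar from where it was at the start of the episode above 0.03 m).
It fails at once if the awl is moved more than 30 mm (distance of awl from where it was at the start of the episode above 0.03 m).
It also fails if it takes over 80 s, if anything falls off the work surface, if the arm or the gripper's body presses on something with over 40 N, if the wrist force passes 120 N, or if a joint passes its speed limit or range.

ROBOT

A 6-joint arm with a two-finger parallel gripper is mounted at the origin on a cart in front of the work surface, level with it; the furniture and walls round the work are solid. World frame = base frame: x ahead of the robot, y to its left, z up, the work surface at z = 0. Lengths are in m, angles in rad, forces in N, time in s.
With the tool pointing down it reaches from about 0.35 to 0.95 m from the base axis. Payload 17.4 kg.
Tool frame: the origin (TCP) lies midway between the tips of the shut fingers; the grasp point (between the pads) lies env.grip_point_offset behind it (env.grip_point_offset is the distance from the TCP to the grasp point, in m); z points along the fingers, y is the line along which they close (so a half turn about z gives the same grasp; the last joint's range is limited). The gripper opens to 93 mm and grips with 3 to 60 N. Pads are 15 mm wide; open, the fingers measure 128 mm over their backs; the gripper's body (75 mm by 188 mm) begins 65 mm behind the grasp point.
Start: joints at [-1.286, 0.116, 1.442, -0, 1.584, -0.038], TCP at [0.214, -0.64, 0.193] pointing down, gripper open.
Joint ranges: [-2.83, 2.83], [-0.83, 2.19], [0.07, 2.5], [-1.14, 4.28], [0.01, 3], [-2.97, 2.97]. Speed limits (rad/s): [1.89, 1.89, 2.22, 3.14, 3.14, 3.14].

INTERFACE

Orientations are given as a unit quaternion [w, x, y, z].
In Python, from station import env, cams gives the robot as it stands.
- The arm moves only by the shell command python3 -m handwheel 'ROWS' [OPENING]. ROWS is a JSON object whose one key "rows" holds a list of rows, each a list of 6 numbers: the shift along the world's x, y, z in mm, then the turn, a rotation vector about the world's x, y, z in degrees. A call has 1 to 12 rows; each row shifts and turns the commanded pose from where the row before left it; what a row does not reach is not made up. A row lasts 1/12 s, in which the tool goes at most 41.7 mm and 7.16 degrees, less where a joint would pass 70% of its speed; a pose out of reach is approached as far as the arm can. A call with a gripper value outside its range is refused whole. OPENING is the opening, from 0 (shut) to 1 (fully open), set as the call begins (- or left out, the last holds). The fingers move at their own pace and stop on an object; the grip force is fixed at half the most. Time passes only in rows, so rows that do not move let the fingers close. It gives the time, the measured TCP pose, the force, the opening and the grip force at its end, in the units of the state.
- env.get_state(): the state, without advancing time (a new reading comes with each control period).
- cams.grab_frame(name): name is "side" or "top"; returns the picture (480x640x3 uint8, blue, green, red); there is no depth.
- cams.get_calibration(name): a dict with "mtx" (3x3 intrinsics, pixels), "extrinsics" (4x4, takes a point from camera to world coordinates). Camera axes: x right, y down, z forward; pixel columns grow to the right and rows downward; lengths in m; the calibration is good to about 2 mm. A picture is of the moment at which its call begins. get_calibration takes no time and is no camera call.
- env.hand_in(): hands the job in; it is judged then, once.
The state is a dict: "t": time; "q": joint angles; "qvel": joint speeds; "effort": joint torques, N m; "eef_pos": TCP position; "tool_rot": TCP orientation; "ft_force": force on the tool from outside, world axes, zero at the start; "wrist_torque": the same for the moment, N m; "finger_gap": opening from 0.0 (shut) to 1.0 (fully open); "grasp_force": force on a finger pad.
Only numpy, scipy, OpenCV 4.12 (cv2) and the standard library are available. Lean on these libraries where they do the work, as an engineer would, in place of code of your own. Each camera call takes 0.05 s, during which the arm holds its last target. There are 200 camera calls.

## Working session

There is one attempt and no reset: what is moved stays moved. The work goes in short steps, Python scripts to look and compute and a shell command to move; the robot and the scene stay as the last step left them, time stands still between calls to the robot, and variables do not carry over. Pictures are saved under pics/ and viewed, at most 17 in all, crops included, and the job is handed in when it is done.

```bash
ls; mkdir -p pics; python3 - <<'E'
from station import env,cams
import cv2
for n in("top","side"):
    cv2.imwrite(f"pics/{n}0.png",cams.grab_frame(n))
    c=cams.get_calibration(n);print(n,c["mtx"].round(1).tolist(),c["extrinsics"].round(3).tolist())
s=env.get_state();print(s["t"],s["eef_pos"],s["tool_rot"],s["finger_gap"],env.grip_point_offset)
E
```

```text
pics
top [[559.2, 0.0, 317.3], [0.0, 559.2, 234.7], [0.0, 0.0, 1.0]] [[0.007, -0.985, 0.17, 0.37], [-1.0, -0.006, 0.006, -0.071], [-0.005, -0.171, -0.985, 0.951], [0.0, 0.0, 0.0, 1.0]]
side [[603.7, 0.0, 314.3], [0.0, 603.7, 232.8], [0.0, 0.0, 1.0]] [[-0.962, -0.133, 0.237, 0.247], [-0.272, 0.442, -0.855, 1.022], [0.009, -0.887, -0.462, 0.606], [0.0, 0.0, 0.0, 1.0]]
0.1 [ 0.21406938 -0.63994811  0.19190348] [-4.91916886e-04  9.87003504e-01  1.60697972e-01 -5.51275902e-05] 0.9979554042309101 0.0188
```

View pics/top0.png

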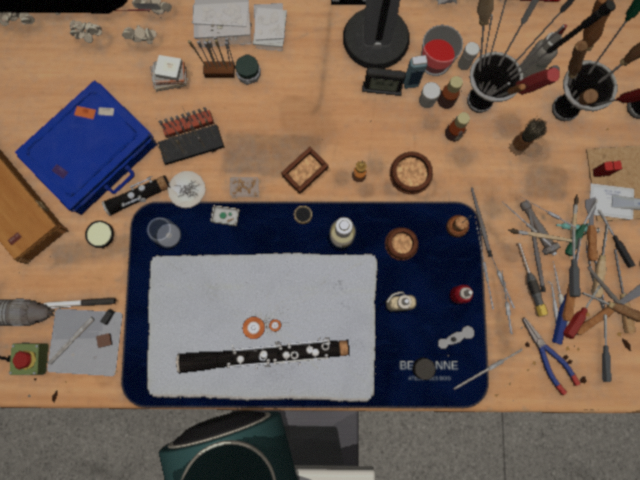

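View pics/side0.png

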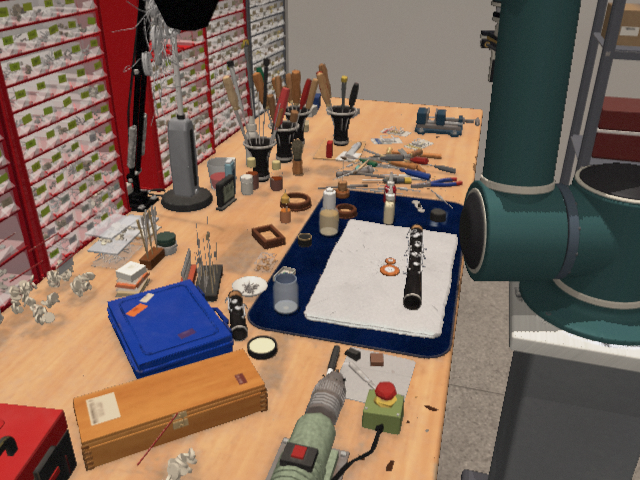

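The top view shows the oblong stand at about (305,170), the large stand at (411,172) and the small stand at (402,243). The oil bottle is at (343,232), the flat bottle at (401,300), the nozzle bottle at (461,293), the awl at (458,225) and the jar at (163,232). Next I'll crop both views closer.

```bash
cat > h.py <<'E'
from station import env,cams
import cv2,numpy as np
def cal(n):
    c=cams.get_calibration(n);return np.array(c["mtx"]),np.array(c["extrinsics"])
def ray(n,u,v):
    K,E=cal(n);d=E[:3,:3]@np.linalg.solve(K,[u,v,1.]);return E[:3,3],d/np.linalg.norm(d)
def onz(n,u,v,z):
    o,d=ray(n,u,v);return o+d*(z-o[2])/d[2]
def proj(n,p):
    K,E=cal(n);q=K@(E[:3,:3].T@(np.array(p)-E[:3,3]));return q[:2]/q[2]
def crop(img,x0,y0,x1,y1,k,f):
    cv2.imwrite(f,cv2.resize(img[y0:y1,x0:x1],None,fx=k,fy=k,interpolation=cv2.INTER_CUBIC))
E
python3 - <<'E'
import cv2
from h import crop
crop(cv2.imread("pics/top0.png"),275,145,485,320,3.4,"pics/topc.png")
crop(cv2.imread("pics/side0.png"),240,165,460,290,3.6,"pics/sidec.png")
E
```

```text
(no output)
```

View pics/topc.png

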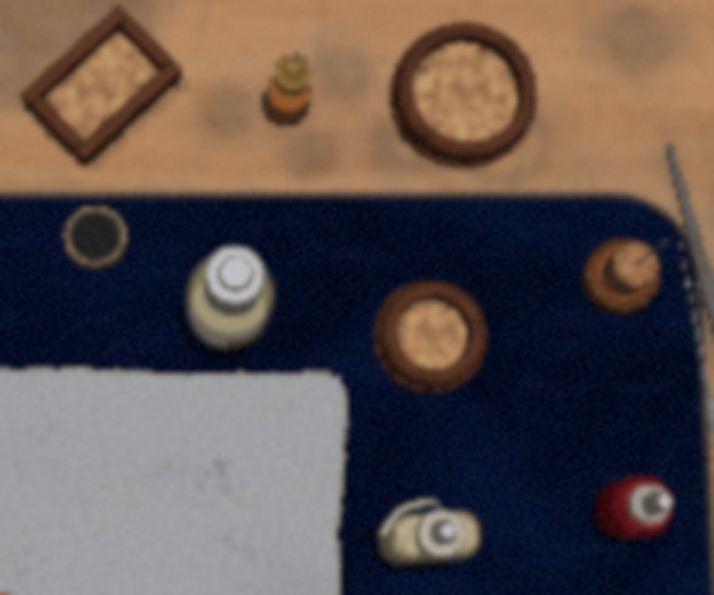

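View pics/sidec.png

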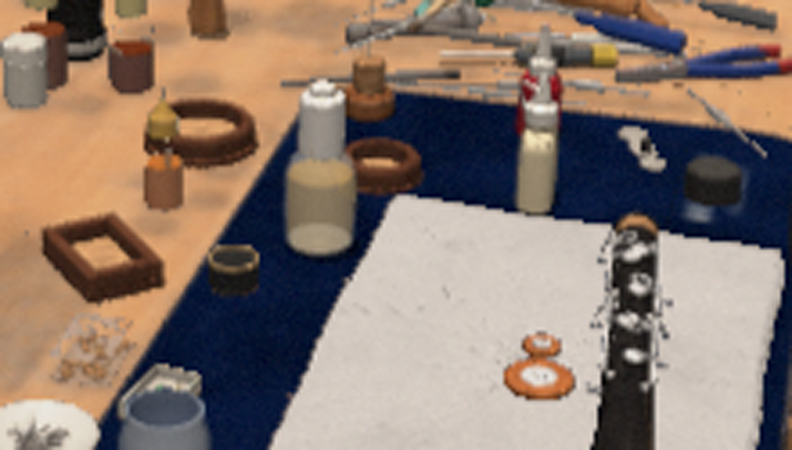

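```bash
cat > m.py <<'E'
from h import *
I=cv2.imread("pics/top0.png");S=cv2.imread("pics/side0.png")
def blob(img,box,f,name):
    x0,y0,x1,y1=box;k=4
    c=cv2.resize(img[y0:y1,x0:x1],None,fx=k,fy=k,interpolation=cv2.INTER_CUBIC)
    h=cv2.cvtColor(c,cv2.COLOR_BGR2HSV).astype(int);b=c.astype(int)
    m=f(h[...,0],h[...,1],h[...,2],b).astype(np.uint8)
    m=cv2.morphologyEx(m,cv2.MORPH_OPEN,np.ones((3,3)))
    cs=cv2.findContours(m,cv2.RETR_EXTERNAL,cv2.CHAIN_APPROX_NONE)[0]
    ct=cv2.convexHull(max(cs,key=cv2.contourArea)).astype(np.float32)
    ct=(ct+.5)/k-.5+np.float32([x0,y0])
    return ct
def rep(n,ct,z,name):
    w=np.array([onz(n,u,v,z)[:2] for u,v in ct.reshape(-1,2)],np.float32)*1000
    r=cv2.minAreaRect(w);(e,er)=cv2.minEnclosingCircle(w)
    x,y,bw,bh=cv2.boundingRect(np.round(ct*10).astype(np.int32))
    print(name,"px",x/10,y/10,(x+bw)/10,(y+bh)/10,"rect",np.round(r[0],1),np.round(r[1],1),round(r[2],1),"circ",np.round(e,1),round(2*er,1))
brown=lambda h,s,v,b:(v<125)&(b[...,2]>b[...,0]+15)
notmat=lambda h,s,v,b:(b[...,2]>b[...,0]-5)&(v>45)
red=lambda h,s,v,b:(b[...,2]>b[...,1]+40)&(b[...,2]>60)
nb=lambda h,s,v,b:(b[...,2]>b[...,0]-5)&(v>70)
T=[("oblong",(278,142,332,196),brown,.009),("large",(384,146,440,198),brown,.009),("small",(380,222,424,266),notmat,.0107),
("oil",(325,208,360,252),nb,.034),("flat",(382,284,422,316),nb,.028),("nozzle",(446,278,478,306),lambda h,s,v,b:nb(h,s,v,b)|red(h,s,v,b),.025),("awl",(440,208,472,240),nb,.02)]
for n,b,f,z in T: rep("top",blob(I,b,f,n),z,n)
E
python3 m.py
```

```text
oblong px 280.1 145.6 328.2 193.5 rect [647.2 -42. ] [54.7 75.6] 43.6 circ [648.3 -42.1] 88.6
large px 389.1 151.1 432.5 194.5 rect [ 643.5 -227.6] [75.2 78. ] 89.2 circ [ 643.7 -226.8] 79.7
small px 384.9 227.4 417.7 259.7 rect [ 518.6 -208.4] [55.7 55.6] 85.1 circ [ 518.4 -208.4] 57.0
oil px 329.9 216.9 354.7 246.2 rect [ 534.1 -107.3] [49.5 41.3] 0.4 circ [ 534.1 -107.5] 51.0
flat px 386.1 291.1 415.7 309.5 rect [ 421.4 -203.5] [29.7 48.6] 3.2 circ [ 419.  -203.7] 48.6
nozzle px 453.9 284.6 472.7 302.0 rect [ 433.5 -307.1] [28.4 31.1] 0.4 circ [ 433.5 -307.3] 31.5
awl px 447.1 215.4 468.5 235.5 rect [ 548.9 -304.2] [33.8 36.7] 20.3 circ [ 549.5 -303.9] 37.3
```

```bash
python3 - <<'E'
from h import *
t=lambda u,v:(u/3.4+275-.35,v/3.4+145-.35)
s=lambda u,v:(u/3.6+240-.35,v/3.6+165-.35)
f=lambda n,p,z:print(n,np.round(onz(*p,z)[:2]*1000,1))
f("oil cap",("top",*t(236,272)),.1054)
f("oil base near",("top",*t(228,350)),.0034)
f("nozzle tip",("top",*t(659,500)),.0804)
f("nozzle base near",("top",*t(632,540)),.0034)
for p in [(24,97),(118,8),(180,73),(85,162)]: f("obl",("top",*t(*p)),.018)
f("flat base near",("top",*t(430,566)),.0034)
f("flat L",("top",*t(378,545)),.02);f("flat R",("top",*t(481,540)),.03)
f("large cork",("top",*t(466,92)),.012)
f("small cork",("top",*t(432,334)),.012)
f("oil cap side",("side",*s(322,84)),.1054);f("noz tip side",("side",*s(545,28)),.0804)
f("large side",("side",*s(203,128)),.018);f("small side",("side",*s(382,160)),.018)
f("flat cap side",("side",*s(542,103)),.0034+.06)
def tri(a,b):
    o1,d1=ray(*a);o2,d2=ray(*b);A=np.stack([d1,-d2],1);x=np.linalg.lstsq(A,o2-o1,rcond=None)[0]
    p,q=o1+d1*x[0],o2+d2*x[1];print("tri",np.round((p+q)/2*1000,1),np.round(np.linalg.norm(p-q)*1000,1))
tri(("top",*t(236,272)),("side",*s(322,84)));tri(("top",*t(659,500)),("side",*s(545,28)))
tri(("top",*t(443,531)),("side",*s(543,103)))
for p in [(534,-107,3.4),(421,-204,3.4),(434,-307,3.4)]: print(proj("side",np.array(p)/1e3),proj("top",np.array(p)/1e3))
E
```

```text
oil cap [ 532.  -107.2]
oil base near [ 511.5 -107.5]
nozzle tip [ 432.1 -301.1]
nozzle base near [ 417.8 -307.3]
obl [638.5  -3.4]
obl [686.  -50.7]
obl [651.6 -82.6]
obl [604.8 -34.8]
flat base near [ 404.3 -207.2]
flat L [ 413.6 -179.8]
flat R [ 415.9 -228.2]
large cork [ 644.2 -228.8]
small cork [ 518.9 -209.1]
oil cap side [ 530.1 -109.3]
noz tip side [ 428.5 -297.2]
large side [ 635.6 -213.8]
small side [ 512.5 -200. ]
flat cap side [ 415.8 -215.2]
tri [ 530.7 -107.4  106.4] 2.1
tri [ 430.7 -301.8   78.6] 3.0
tri [ 415.9 -204.5   68.2] 4.3
[326.13544451 231.4515331 ] [341.40000328 234.64558035]
[385.32547444 219.20907908] [399.01809914 301.10842665]
[387.30791129 200.48231894] [459.97757733 293.7823406 ]
```

```bash
cat >> m.py <<'E'
print()
red2=lambda h,s,v,b:(b[...,2]>b[...,0]+12)&(b[...,2]>40)
ct=blob(I,(444,278,478,308),red2,"n");rep("top",ct,.025,"nozzle2")
print(onz("top",ct[...,0].min(),293,.0034)[1]-.0145, ct[...,1].max())
from h import *
A=onz("top",293/3.4+275,122/3.4+145,.0)  # decoy bottle base near
print("decoy base",A, proj("side",A))
E
python3 m.py | tail -3
python3 -m handwheel '{"rows":[[10,16,0,0,0,0],[18,30,0,0,0,0],[18,30,0,0,0,0],[18,30,0,0,0,0],[18,30,0,0,0,0],[18,30,0,0,0,0],[18,30,0,0,0,0],[18,30,0,0,0,0],[18,30,0,0,0,0],[18,30,0,0,0,0],[18,30,0,0,0,0],[18,30,0,0,0,0]]}' 1
```

```text
nozzle2 px 450.6 284.1 472.5 302.7 rect [ 432.9 -303.5] [30.2 36. ] 7.7 circ [ 433.1 -303.8] 37.1
-0.30578174768582594 302.625
decoy base [ 0.63056078 -0.14184781  0.        ] [288.75212413 220.33642312]
t: 1.1
eef_pos: [0.4226, -0.2925, 0.1924]
tool_rot: [-0.0, 0.987, 0.161, -0.0]
ft_force: [0.0, -0.1, 0.6]
finger_gap: 1.005
grasp_force: 0.0
```

```bash

python3 -m handwheel '{"rows":[[18,30,0,0,0,0],[18,30,0,0,0,0],[18,30,0,0,0,0],[18,30,0,0,0,0],[18,30,0,0,0,0],[14,25,0,0,0,0],[6,11,0,0,0,0],[0,0,-20,0,0,0],[0,0,-20,0,0,0],[0,0,-10,0,0,0],[0,0,0,0,0,0],[0,0,0,0,0,0]]}' 1
python3 - <<'E'
from h import *
I=cams.grab_frame("top");S=cams.grab_frame("side")
a=cv2.resize(I[150:330,250:430],(400,400),interpolation=cv2.INTER_CUBIC);b=cv2.resize(S[130:250,260:380],(400,400),interpolation=cv2.INTER_CUBIC)
cv2.imwrite("pics/g1.png",np.hstack([a,b]));print(env.get_state()["eef_pos"])
E
```

```text
t: 2.1
eef_pos: [0.5319, -0.1085, 0.1427]
tool_rot: [-0.0, 0.987, 0.16, -0.0]
ft_force: [0.9, 1.0, -0.6]
finger_gap: 0.997
grasp_force: 0.0
[ 0.53243768 -0.10861181  0.14385088]
```

View pics/g1.png

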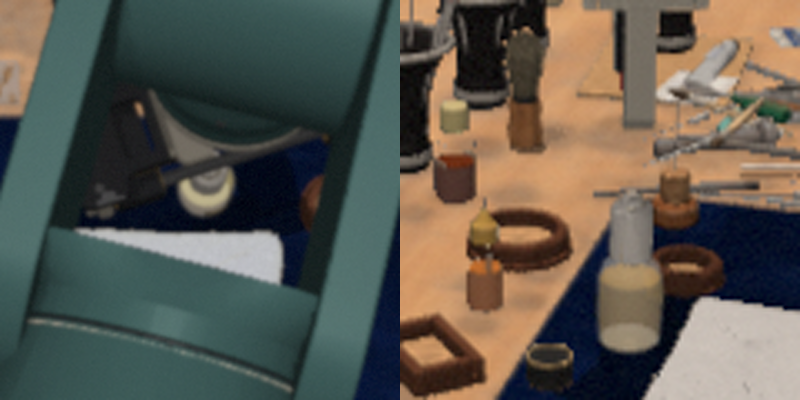

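The left crop shows the gripper over the oil bottle's cap. The right crop (side view) shows the near finger in line with and above the cap. I'll descend and grip.

```bash

python3 -m handwheel '{"rows":[[0,0,-15,0,0,0],[0,0,-20,0,0,0],[0,0,-20,0,0,0],[0,0,-15,0,0,0],[0,0,-8,0,0,0],[0,0,0,0,0,0],[0,0,0,0,0,0]]}' 1
python3 -m handwheel '{"rows":[[0,0,0,0,0,0],[0,0,0,0,0,0],[0,0,0,0,0,0],[0,0,0,0,0,0],[0,0,0,0,0,0],[0,0,0,0,0,0],[0,0,0,0,0,0],[0,0,0,0,0,0]]}' 0
```

```text
t: 2.78
eef_pos: [0.5325, -0.1084, 0.0656]
tool_rot: [0.0, 0.987, 0.161, 0.0]
ft_force: [-0.4, 0.5, 0.4]
finger_gap: 1.001
grasp_force: 0.0
t: 3.45
eef_pos: [0.5321, -0.1082, 0.0646]
tool_rot: [-0.0, 0.987, 0.161, -0.0]
ft_force: [-0.8, 0.3, 0.4]
finger_gap: 0.476
grasp_force: 0.0
```

```bash

python3 -m handwheel '{"rows":[[0,0,0,0,0,0],[0,0,0,0,0,0],[0,0,0,0,0,0],[0,0,0,0,0,0],[0,0,0,0,0,0],[0,0,0,0,0,0]]}' 0
```

```text
t: 3.95
eef_pos: [0.5321, -0.1081, 0.0645]
tool_rot: [-0.0, 0.987, 0.161, -0.0]
ft_force: [-0.5, 0.3, 0.0]
finger_gap: 0.276
grasp_force: 30.0
```

```bash

python3 -m handwheel '{"rows":[[0,0,10,0,0,0],[0,0,20,0,0,0],[0,0,20,0,0,0],[0,0,10,0,0,0],[8,-9,0,0,0,0],[14,-15,0,0,0,0],[14,-15,0,0,0,0],[14,-15,0,0,0,0],[14,-15,0,0,0,0],[14,-15,0,0,0,0],[14,-15,0,0,0,0],[12,-12,0,0,0,0]]}' 0
python3 -m handwheel '{"rows":[[8,-8,0,0,0,0],[0,-1,0,0,0,0],[0,0,0,0,0,0],[0,0,0,0,0,0],[0,0,-15,0,0,0],[0,0,-15,0,0,0],[0,0,0,0,0,0],[0,0,0,0,0,0]]}' 0
python3 - <<'E'
from h import *
I=cams.grab_frame("top");S=cams.grab_frame("side")
a=cv2.resize(I[110:230,350:470],(400,400),interpolation=cv2.INTER_CUBIC);b=cv2.resize(S[130:250,260:380],(400,400),interpolation=cv2.INTER_CUBIC)
cv2.imwrite("pics/g2.png",np.hstack([a,b]))
E
```

```text
t: 4.95
eef_pos: [0.6368, -0.2208, 0.123]
tool_rot: [-0.0, 0.987, 0.16, -0.001]
ft_force: [0.3, 0.4, -0.6]
finger_gap: 0.274
grasp_force: 30.0
t: 5.62
eef_pos: [0.6432, -0.2276, 0.0927]
tool_rot: [-0.001, 0.987, 0.161, -0.001]
ft_force: [0.5, -0.2, -1.5]
finger_gap: 0.275
grasp_force: 30.0
```

View pics/g2.png

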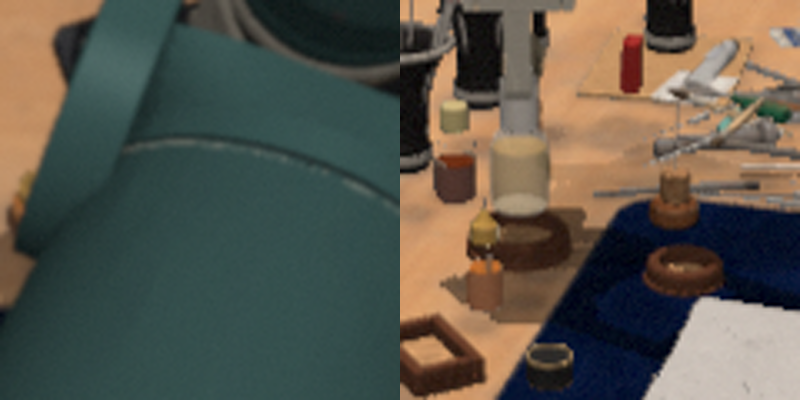

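In the side view the bottle (centre column ~519) is lined up with the large stand (~519) and upright. I'll lower it and release.

```bash

python3 -m handwheel '{"rows":[[0,0,-8,0,0,0],[0,0,-8,0,0,0],[0,0,-6,0,0,0],[0,0,-3,0,0,0],[0,0,-1,0,0,0],[0,0,0,0,0,0],[0,0,0,0,0,0]]}' 0
```

```text
t: 6.3
eef_pos: [0.6442, -0.2282, 0.0687]
tool_rot: [0.0, 0.987, 0.161, 0.0]
ft_force: [-0.9, -0.1, -0.7]
finger_gap: 0.273
grasp_force: 30.0
```

```bash

python3 -m handwheel '{"rows":[[0,0,-1,0,0,0],[0,0,-1,0,0,0],[0,0,0,0,0,0],[0,0,0,0,0,0]]}' 0
python3 -m handwheel '{"rows":[[0,0,0,0,0,0],[0,0,0,0,0,0],[0,0,0,0,0,0],[0,0,0,0,0,0],[0,0,0,0,0,0],[0,0,0,0,0,0]]}' 0.7
python3 -m handwheel '{"rows":[[0,0,15,0,0,0],[0,0,25,0,0,0],[0,0,30,0,0,0],[0,0,25,0,0,0],[0,0,5,0,0,0],[0,0,0,0,0,0]]}' 0.7
```

```text
t: 6.63
eef_pos: [0.6444, -0.2282, 0.0671]
tool_rot: [0.0, 0.987, 0.161, 0.0]
ft_force: [0.0, 0.3, 3.8]
finger_gap: 0.273
grasp_force: 30.0
t: 7.13
eef_pos: [0.6441, -0.2281, 0.0664]
tool_rot: [-0.0, 0.987, 0.161, -0.0]
ft_force: [0.7, 0.1, -0.1]
finger_gap: 0.65
grasp_force: 0.0
t: 7.63
eef_pos: [0.645, -0.2285, 0.1701]
tool_rot: [0.001, 0.987, 0.161, 0.002]
ft_force: [0.3, 0.5, -0.0]
finger_gap: 0.703
grasp_force: 0.0
```

```bash

python3 -m handwheel '{"rows":[[-10,1,0,0,0,4],[-20,2,0,0,0,6],[-20,2,0,0,0,6.5],[-20,2,0,0,0,6.5],[-20,2,0,0,0,6.5],[-20,2,0,0,0,6.5],[-20,2,0,0,0,6.5],[-20,2,0,0,0,6.5],[-20,2,0,0,0,6.5],[-20,2,0,0,0,6.5],[-20,2,0,0,0,6.5],[-19,3,0,0,0,5]]}' 1
python3 -m handwheel '{"rows":[[0,0,-15,0,0,0],[0,0,-20,0,0,0],[0,0,-15,0,0,0],[0,0,0,0,0,0],[0,0,0,0,0,0]]}' 1
python3 - <<'E'
from h import *
I=cams.grab_frame("top");S=cams.grab_frame("side")
a=cv2.resize(I[140:320,340:520],(400,400),interpolation=cv2.INTER_CUBIC);b=cv2.resize(S[130:250,310:430],(400,400),interpolation=cv2.INTER_CUBIC)
cv2.imwrite("pics/g3.png",np.hstack([a,b]))
E
```

```text
t: 8.63
eef_pos: [0.4137, -0.2038, 0.1655]
tool_rot: [-0.001, 0.693, 0.721, -0.0]
ft_force: [-0.4, 0.2, 0.3]
finger_gap: 1.003
grasp_force: 0.0
t: 9.05
eef_pos: [0.4146, -0.2038, 0.1158]
tool_rot: [-0.001, 0.695, 0.719, -0.0]
ft_force: [0.6, 0.4, 0.7]
finger_gap: 0.997
grasp_force: 0.0
```

View pics/g3.png

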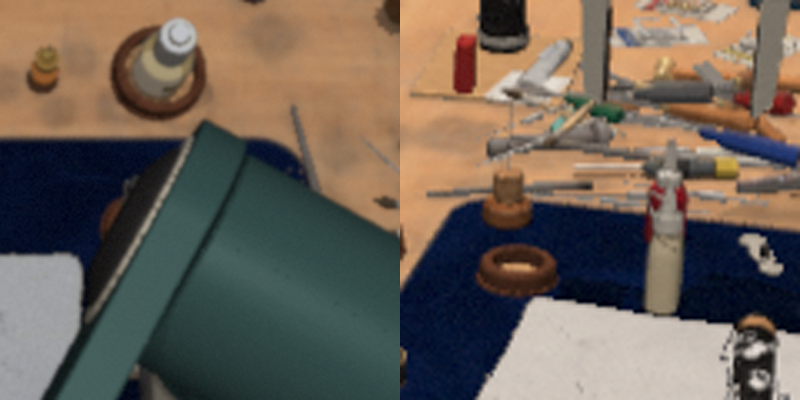

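```bash

python3 - <<'E'
from h import *
for p in [(414.6,-203.8,115.8),(415,-204,3.4),(415,-204,28),(415,-204,53)]: print(p,proj("side",np.array(p)/1e3))
S=cams.grab_frame("side");h=S[170:226,375:405].astype(int)
m=(h[...,2]>h[...,0]+10)&(h[...,1]>100)   # cream
for r in range(20,56,4):
    c=np.where(m[r])[0]; 
    if len(c): print(170+r,375+c.min(),375+c.max())
E
```

```text
(414.6, -203.8, 115.8) [391.48818328 173.25966311]
(415, -204, 3.4) [387.95206087 219.54819991]
(415, -204, 28) [388.66724429 209.70949623]
(415, -204, 53) [389.40645616 199.5402357 ]
190 375 404
194 386 404
198 386 394
202 386 393
206 385 393
210 385 393
214 384 392
218 384 392
222 384 391
```

```bash

python3 - <<'E'
from h import *
I=cv2.imread("pics/top0.png");S=cv2.imread("pics/side0.png")
a=cv2.resize(I[280:320,380:420],(400,400),interpolation=cv2.INTER_CUBIC);b=cv2.resize(S[180:230,365:415],(400,400),interpolation=cv2.INTER_CUBIC)
cv2.imwrite("pics/z.png",np.hstack([a,b]))
E
```

```text
(no output)
```

View pics/z.png

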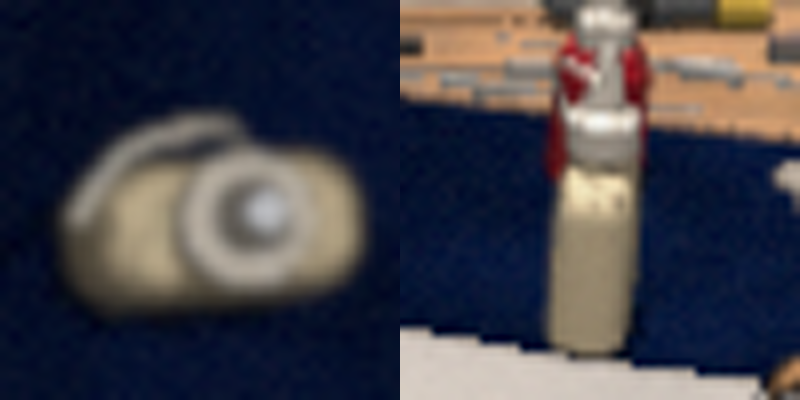

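The flat bottle's bent nozzle is the grey arc in the top view. It leans to +x near the top, at z about 0.085. I'll grip 8 mm towards -y so the fingers stay clear of it.

```bash

python3 -m handwheel '{"rows":[[0,-8,-10,0,0,0],[0,0,-20,0,0,0],[0,0,-20,0,0,0],[0,0,-20,0,0,0],[0,0,-15,0,0,0],[0,0,-6,0,0,0],[0,0,0,0,0,0]]}' 1
python3 -m handwheel '{"rows":[[0,0,0,0,0,0],[0,0,0,0,0,0],[0,0,0,0,0,0],[0,0,0,0,0,0],[0,0,0,0,0,0],[0,0,0,0,0,0],[0,0,0,0,0,0],[0,0,0,0,0,0],[0,0,0,0,0,0],[0,0,0,0,0,0],[0,0,0,0,0,0],[0,0,0,0,0,0]]}' 0
python3 -m handwheel '{"rows":[[0,0,0,0,0,0],[0,0,0,0,0,0],[0,0,0,0,0,0],[0,0,0,0,0,0]]}' 0
```

```text
t: 9.78
eef_pos: [0.4145, -0.2121, 0.0242]
tool_rot: [-0.001, 0.695, 0.719, -0.0]
ft_force: [0.4, 0.6, -0.1]
finger_gap: 0.997
grasp_force: 0.0
t: 10.78
eef_pos: [0.4151, -0.2121, 0.0255]
tool_rot: [-0.0, 0.695, 0.719, -0.0]
ft_force: [0.4, 0.4, 0.6]
finger_gap: 0.187
grasp_force: 7.0
t: 11.12
eef_pos: [0.4151, -0.2121, 0.0255]
tool_rot: [-0.0, 0.695, 0.719, -0.0]
ft_force: [-0.7, -0.2, -0.4]
finger_gap: 0.167
grasp_force: 29.1
```

```bash

python3 - <<'E'
from h import *
I=cams.grab_frame("top");S=cams.grab_frame("side")
a=cv2.resize(I[250:350,350:450],(400,400),interpolation=cv2.INTER_CUBIC);b=cv2.resize(S[150:230,350:430],(400,400),interpolation=cv2.INTER_CUBIC)
cv2.imwrite("pics/g4.png",np.hstack([a,b]))
E
```

```text
(no output)
```

View pics/g4.png

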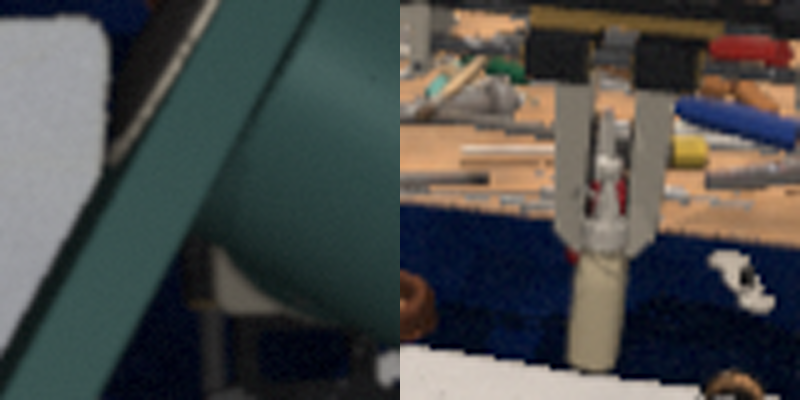

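The bottle got squeezed towards +y, because the pads caught its rounded end. I'll open, back off and measure it again.

```bash

python3 -m handwheel '{"rows":[[0,0,0,0,0,0],[0,0,0,0,0,0],[0,0,0,0,0,0],[0,0,0,0,0,0],[0,0,0,0,0,0],[0,0,0,0,0,0],[0,0,20,0,0,0],[0,0,30,0,0,0],[0,0,30,0,0,0],[0,-20,20,0,0,0],[0,-30,0,0,0,0],[0,-40,0,0,0,0]]}' 1
python3 -m handwheel '{"rows":[[0,-40,0,0,0,0],[0,-40,0,0,0,0],[0,-40,0,0,0,0],[0,-20,0,0,0,0],[0,0,0,0,0,0]]}' 1
python3 - <<'E'
from h import *
I=cams.grab_frame("top");S=cams.grab_frame("side");cv2.imwrite("pics/top2.png",I);cv2.imwrite("pics/side2.png",S)
a=cv2.resize(I[270:320,380:430],(400,400),interpolation=cv2.INTER_CUBIC);b=cv2.resize(S[170:230,360:420],(400,400),interpolation=cv2.INTER_CUBIC)
cv2.imwrite("pics/g5.png",np.hstack([a,b]))
E
```

```text
t: 12.22
eef_pos: [0.4159, -0.3026, 0.1276]
tool_rot: [0.002, 0.694, 0.72, 0.0]
ft_force: [1.0, 0.9, 0.2]
finger_gap: 0.968
grasp_force: 0.0
t: 12.63
eef_pos: [0.4144, -0.4455, 0.1247]
tool_rot: [-0.0, 0.696, 0.718, -0.0]
ft_force: [0.2, 0.8, -0.4]
finger_gap: 1.0
grasp_force: 0.0
```

View pics/g5.png

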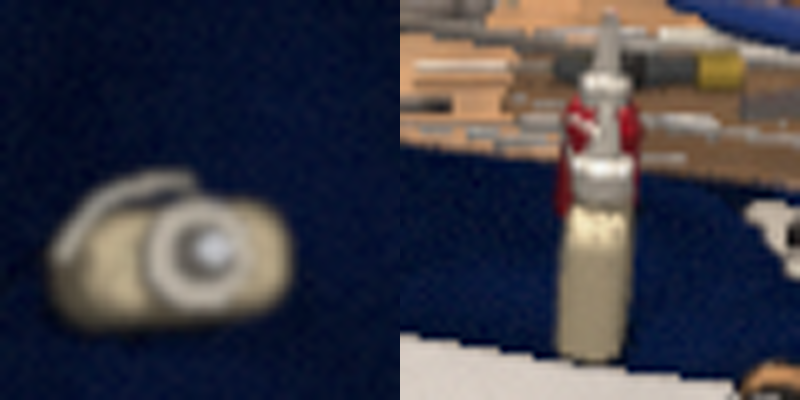

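```bash
sed -i 's/^for n,b,f,z in T.*/if __name__=="__main__":\n  &/; ' m.py
python3 - <<'E'
from m import *
for n in("0","2"):
    I=cv2.imread(f"pics/top{n}.png");ct=blob(I,(380,282,424,318),lambda h,s,v,b:(b[...,2]>b[...,0]+3)&(v>50),"f")
    rep("top",ct,.028,"flat"+n)
    p=ct.reshape(-1,2);R=p[p[:,0].argmax()];L=p[p[:,0].argmin()];B=p[p[:,1].argmax()]
    print(L,R,B,onz("top",*L,.0034)[:2],onz("top",*R,.05)[:2],onz("top",*B,.0034)[:2])
    lo=np.array([onz("top",u,v,.0034)[:2]*1000 for u,v in p if v>p[:,1].max()-3]);print(lo[::max(1,len(lo)//8)].round(1).tolist())
E
```

```text
nozzle2 px 450.6 284.1 472.5 302.7 rect [ 432.9 -303.5] [30.2 36. ] 7.7 circ [ 433.1 -303.8] 37.1
-0.30578174768582594 302.625
decoy base [ 0.63056078 -0.14184781  0.        ] [288.75212413 220.33642312]
flat0 px 385.9 291.1 416.0 310.0 rect [ 421.  -203.5] [30.5 49.3] 3.7 circ [ 418.4 -203.6] 49.4
[385.875 302.375] [415.875 300.625] [398.375 309.875] [ 0.41872686 -0.18184646] [ 0.41942849 -0.22445662] [ 0.4063458  -0.20265999]
[[410.3, -228.3], [409.4, -226.6], [408.6, -224.1], [408.1, -222.4], [407.7, -219.9], [407.3, -215.7], [406.8, -209.8], [406.3, -202.7], [406.3, -190.1], [406.7, -188.8], [408.3, -185.5], [408.7, -185.1], [410.0, -184.2]]
flat2 px 385.6 291.1 416.0 310.0 rect [ 420.9 -203.3] [30.5 49.7] 3.4 circ [ 418.6 -203.5] 49.8
[385.625 301.875] [415.875 300.375] [398.375 309.875] [ 0.41956111 -0.18143721] [ 0.4198268  -0.22446575] [ 0.4063458  -0.20265999]
[[410.3, -228.3], [409.4, -226.6], [408.6, -224.1], [408.1, -222.4], [407.7, -220.3], [406.8, -210.6], [406.3, -202.7], [406.3, -189.2], [407.9, -185.9], [408.3, -185.5], [410.0, -184.2]]
```

The bottle stands exactly where it was, with its centre at about (417,-203). I'll regrip it centred.

```bash

python3 -m handwheel '{"rows":[[0,15,0,0,0,0],[1,35,0,0,0,0],[1,40,0,0,0,1],[0,40,0,0,0,1],[0,40,0,0,0,0],[0,35,0,0,0,0],[0,25,0,0,0,0],[0,12,0,0,0,0],[0,0,-10,0,0,0],[0,0,-20,0,0,0],[0,0,-20,0,0,0],[0,0,-20,0,0,0]]}' 1
python3 -m handwheel '{"rows":[[0,0,-20,0,0,0],[0,0,-9,0,0,0],[0,0,0,0,0,0],[0,0,0,0,0,0]]}' 1
python3 -m handwheel '{"rows":[[0,0,0,0,0,0],[0,0,0,0,0,0],[0,0,0,0,0,0],[0,0,0,0,0,0],[0,0,0,0,0,0],[0,0,0,0,0,0],[0,0,0,0,0,0],[0,0,0,0,0,0],[0,0,0,0,0,0],[0,0,0,0,0,0],[0,0,0,0,0,0],[0,0,0,0,0,0]]}' 0
python3 -m handwheel '{"rows":[[0,0,0,0,0,0],[0,0,0,0,0,0],[0,0,0,0,0,0]]}' 0
```

```text
t: 13.73
eef_pos: [0.4169, -0.2004, 0.0542]
tool_rot: [0.0, 0.682, 0.731, -0.0]
ft_force: [0.2, -0.1, 0.7]
finger_gap: 1.0
grasp_force: 0.0
t: 14.07
eef_pos: [0.417, -0.2004, 0.0266]
tool_rot: [-0.0, 0.682, 0.731, -0.0]
ft_force: [0.2, 0.7, 1.0]
finger_gap: 0.994
grasp_force: 0.0
t: 15.07
eef_pos: [0.4171, -0.2001, 0.0265]
tool_rot: [-0.0, 0.682, 0.731, -0.0]
ft_force: [0.1, 0.6, 1.4]
finger_gap: 0.186
grasp_force: 5.1
t: 15.32
eef_pos: [0.4171, -0.2001, 0.0265]
tool_rot: [-0.0, 0.682, 0.731, 0.0]
ft_force: [-0.1, -0.1, -0.7]
finger_gap: 0.173
grasp_force: 29.3
```

```bash

python3 -m handwheel '{"rows":[[0,0,10,0,0,0],[0,0,20,0,0,0],[0,0,20,0,0,0],[0,0,10,0,0,0],[8,6,0,0,0,2],[17,12,0,0,0,3],[20,14,0,0,0,4],[22,15,0,0,0,4],[22,15,0,0,0,4],[22,15,0,0,0,4],[22,15,0,0,0,4],[22,15,0,0,0,4]]}' 0
python3 -m handwheel '{"rows":[[22,15,0,0,0,4],[20,14,0,0,0,4],[16,12,0,0,0,2.5],[10,8,0,0,0,0],[4,4,0,0,0,0],[0,0,-15,0,0,0],[0,0,-15,0,0,0],[0,0,0,0,0,0],[0,0,0,0,0,0]]}' 0
python3 - <<'E'
from h import *
I=cams.grab_frame("top");S=cams.grab_frame("side");cv2.imwrite("pics/top3.png",I);cv2.imwrite("pics/side3.png",S)
a=cv2.resize(I[110:230,250:370],(400,400),interpolation=cv2.INTER_CUBIC);b=cv2.resize(S[170:270,220:320],(400,400),interpolation=cv2.INTER_CUBIC)
cv2.imwrite("pics/g6.png",np.hstack([a,b]))
E
```

```text
t: 16.32
eef_pos: [0.5732, -0.0914, 0.0852]
tool_rot: [-0.001, 0.475, 0.88, -0.0]
ft_force: [-1.0, 0.1, -1.3]
finger_gap: 0.176
grasp_force: 29.2
t: 17.07
eef_pos: [0.6427, -0.0407, 0.0547]
tool_rot: [-0.001, 0.395, 0.919, -0.0]
ft_force: [-0.0, -0.3, 0.2]
finger_gap: 0.178
grasp_force: 29.2
```

View pics/g6.png

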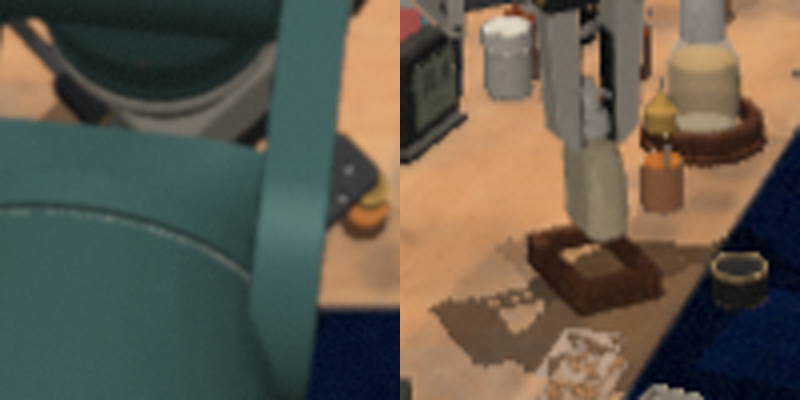

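```bash
python3 - <<'E'
from m import *
S=cv2.imread("pics/side3.png")
ct=blob(S,(255,200,285,236),lambda h,s,v,b:(b[...,2]-b[...,0]<48)&(b[...,2]-b[...,0]>5)&(v>80)&(s<110),"f").reshape(-1,2)
print("hull px",ct.min(0),ct.max(0), "bottom pt",ct[ct[:,1].argmax()])
sub=S[200:236,255:285].astype(int);
for r in range(2,36,4):
    print(200+r,' '.join(f"{a[2]-a[0]}" for a in sub[r]))
c=np.array([644.7+0,-43.2]);th=np.radians(43.5)   # expected bottle centre
for z in(31.6,56,81.6):
    q=[proj("side",np.array([*(c+np.array([np.cos(th)*a-np.sin(th)*b,np.sin(th)*a+np.cos(th)*b])),z])/1e3) for a in(-11,11) for b in(-21.5,21.5)]
    print(z,np.round(q,1).tolist(),proj("side",np.array([*c,z])/1e3).round(1))
E
```

```text
nozzle2 px 450.6 284.1 472.5 302.7 rect [ 432.9 -303.5] [30.2 36. ] 7.7 circ [ 433.1 -303.8] 37.1
-0.30578174768582594 302.625
decoy base [ 0.63056078 -0.14184781  0.        ] [288.75212413 220.33642312]
hull px [256.125 199.625] [279.125 230.375] bottom pt [270.125 230.375]
202 97 84 44 16 18 19 16 19 18 18 13 16 18 18 17 16 15 9 5 13 18 18 25 60 95 51 45 78 81 83
206 105 103 103 103 103 84 27 21 17 18 15 25 32 34 33 32 32 31 39 66 97 102 107 105 100 40 43 55 50 31
210 109 108 109 109 108 97 31 30 29 29 32 33 34 34 36 37 35 36 34 35 55 103 104 105 104 105 147 147 148 144
214 110 111 108 111 110 103 41 30 30 30 29 35 34 36 36 36 35 35 34 35 32 50 84 81 77 59 63 66 68 69
218 109 111 109 107 106 103 66 30 28 30 32 33 37 39 42 37 35 34 35 33 30 41 94 91 86 59 63 66 68 68
222 112 112 112 111 111 107 77 32 29 30 32 32 38 39 39 38 38 37 36 36 30 37 78 91 79 70 48 67 68 68
226 103 102 100 86 88 83 81 74 61 42 31 30 35 40 38 39 38 37 35 36 34 45 77 72 69 67 68 67 67 70
230 55 51 35 28 31 29 31 33 32 27 32 30 30 32 33 33 30 29 26 29 31 32 44 58 61 59 57 55 53 52
234 26 28 32 29 32 50 76 93 89 62 45 48 46 47 45 45 45 44 43 34 28 29 28 29 36 39 35 44 48 47
31.6 [[268.4, 220.8], [276.8, 229.0], [258.9, 222.9], [267.1, 231.2]] [267.7 225.9]
56 [[268.1, 210.5], [276.5, 218.5], [258.5, 212.5], [266.7, 220.6]] [267.4 215.5]
81.6 [[267.8, 199.5], [276.3, 207.2], [258.1, 201.4], [266.4, 209.3]] [267.1 204.3]
```

The bottle and stand agree in the side view; both sit about 1 px right of prediction. I'll lower it.

```bash

python3 -m handwheel '{"rows":[[0,0,-6,0,0,0],[0,0,-6,0,0,0],[0,0,-5,0,0,0],[0,0,-4,0,0,0],[0,0,-2,0,0,0],[0,0,-1,0,0,0],[0,0,0,0,0,0],[0,0,0,0,0,0]]}' 0
```

```text
t: 17.83
eef_pos: [0.6442, -0.0401, 0.0327]
tool_rot: [0.0, 0.395, 0.919, 0.0]
ft_force: [-0.1, -0.2, -0.6]
finger_gap: 0.179
grasp_force: 29.2
```

```bash

python3 -m handwheel '{"rows":[[0,0,-1,0,0,0],[0,0,-1,0,0,0],[0,0,-1,0,0,0],[0,0,-1,0,0,0],[0,0,0,0,0,0],[0,0,0,0,0,0]]}' 0
```

```text
t: 18.33
eef_pos: [0.6444, -0.0402, 0.0291]
tool_rot: [0.0, 0.395, 0.919, 0.0]
ft_force: [-1.2, 0.1, 5.6]
finger_gap: 0.178
grasp_force: 29.9
```

```bash

python3 -m handwheel '{"rows":[[0,0,0,0,0,0],[0,0,0,0,0,0],[0,0,0,0,0,0],[0,0,0,0,0,0],[0,0,0,0,0,0],[0,0,0,0,0,0],[0,0,10,0,0,0],[0,0,25,0,0,0],[0,0,30,0,0,0],[0,0,25,0,0,0],[0,0,5,0,0,0]]}' 0.65
python3 -m handwheel '{"rows":[[-10,-12,0,0,0,0],[-20,-25,0,0,0,0],[-22,-27,0,0,0,0],[-22,-27,0,0,0,0],[-22,-27,0,0,0,0],[-22,-27,0,0,0,0],[-22,-27,0,0,0,0],[-22,-27,0,0,0,0],[-20,-26,0,0,0,0],[-18,-24,0,0,0,0],[-12,-15,0,0,0,0],[0,0,0,0,0,0]]}' 0.9
python3 - <<'E'
from h import *
I=cams.grab_frame("top");S=cams.grab_frame("side")
a=cv2.resize(I[110:250,260:400],(400,400),interpolation=cv2.INTER_CUBIC);b=cv2.resize(S[130:260,260:390],(400,400),interpolation=cv2.INTER_CUBIC)
cv2.imwrite("pics/g7.png",np.hstack([a,b]))
E
```

```text
t: 19.25
eef_pos: [0.6457, -0.0403, 0.1295]
tool_rot: [0.003, 0.395, 0.919, 0.001]
ft_force: [0.4, 0.0, 0.1]
finger_gap: 0.652
grasp_force: 0.0
t: 20.25
eef_pos: [0.4294, -0.3064, 0.1229]
tool_rot: [-0.001, 0.396, 0.918, -0.0]
ft_force: [-0.6, -0.3, -0.0]
finger_gap: 0.902
grasp_force: 0.0
```

View pics/g7.png

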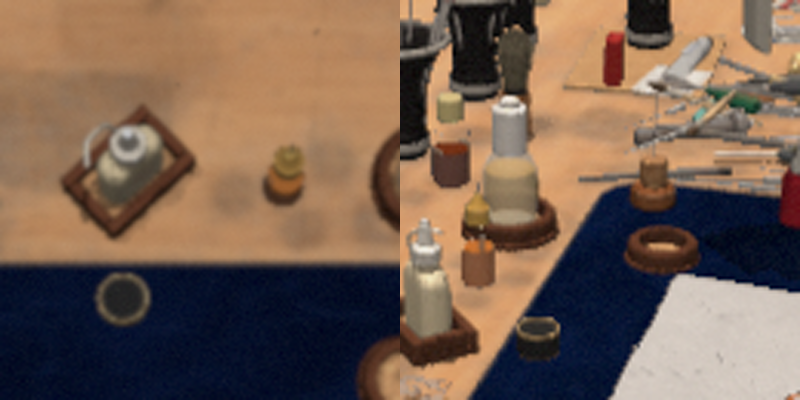

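Both the oil bottle and the flat bottle stand upright in their wells. Next is the nozzle bottle.

```bash

python3 -m handwheel '{"rows":[[3,2,-10,0,0,0],[0,0,-20,0,0,0],[0,0,-20,0,0,0],[0,0,-20,0,0,0],[0,0,-18,0,0,0],[0,0,-9,0,0,0],[0,0,-3,0,0,0],[0,0,0,0,0,0]]}' 0.9
python3 -m handwheel '{"rows":[[0,0,0,0,0,0],[0,0,0,0,0,0],[0,0,0,0,0,0],[0,0,0,0,0,0],[0,0,0,0,0,0],[0,0,0,0,0,0],[0,0,0,0,0,0],[0,0,0,0,0,0],[0,0,0,0,0,0],[0,0,0,0,0,0],[0,0,0,0,0,0],[0,0,0,0,0,0]]}' 0
```

```text
t: 21.02
eef_pos: [0.4352, -0.3014, 0.0229]
tool_rot: [-0.001, 0.394, 0.919, 0.0]
ft_force: [-0.3, -0.1, 0.3]
finger_gap: 0.9
grasp_force: 0.0
t: 22.02
eef_pos: [0.4351, -0.3022, 0.0235]
tool_rot: [-0.0, 0.395, 0.919, -0.0]
ft_force: [0.4, -0.1, 1.0]
finger_gap: 0.174
grasp_force: 29.9
```

```bash

python3 - <<'E'
from h import *
S=cams.grab_frame("side");I=cams.grab_frame("top")
for z in(23.5,42.3,3.4): print(z,proj("side",np.array([435.1,-302.2,z])/1e3))
a=cv2.resize(I[250:350,400:500],(400,400),interpolation=cv2.INTER_CUBIC);b=cv2.resize(S[140:220,350:430],(400,400),interpolation=cv2.INTER_CUBIC)
cv2.imwrite("pics/g8.png",np.hstack([a,b]))
E
```

```text
23.5 [387.05775808 193.56566768]
42.3 [387.56767424 186.31937991]
3.4 [386.51931628 201.21732598]
```

View pics/g8.png

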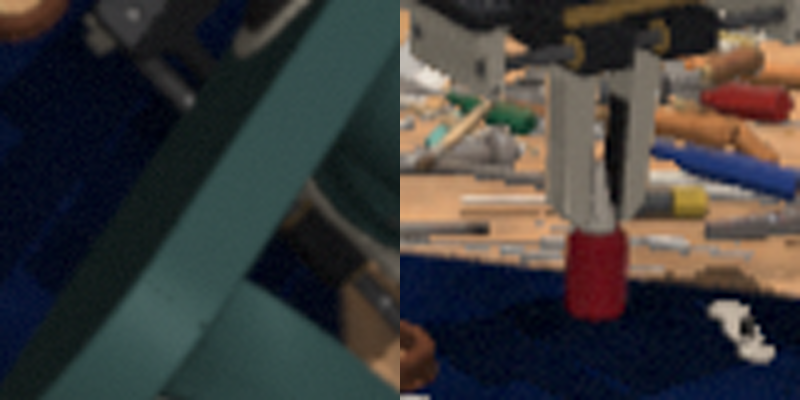

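The side view shows the fingertips at about z 0.044, roughly 20 mm above the TCP. So the grip is on the white nozzle just above the red body. I'll open and regrip lower, on the body.

```bash

python3 -m handwheel '{"rows":[[0,0,0,0,0,0],[0,0,0,0,0,0],[0,0,0,0,0,0],[0,0,0,0,0,0],[0,0,0,0,0,0],[0,0,0,0,0,0],[0,0,-5,0,0,0],[0,0,-5,0,0,0],[0,0,-4,0,0,0],[0,0,-1,0,0,0],[0,0,0,0,0,0]]}' 0.7
python3 -m handwheel '{"rows":[[0,0,0,0,0,0],[0,0,0,0,0,0],[0,0,0,0,0,0],[0,0,0,0,0,0],[0,0,0,0,0,0],[0,0,0,0,0,0],[0,0,0,0,0,0],[0,0,0,0,0,0],[0,0,0,0,0,0],[0,0,0,0,0,0]]}' 0
```

```text
t: 23.03
eef_pos: [0.4348, -0.3019, 0.0079]
tool_rot: [-0.001, 0.395, 0.919, 0.0]
ft_force: [-0.5, 0.8, -0.2]
finger_gap: 0.7
grasp_force: 0.0
t: 23.87
eef_pos: [0.4352, -0.3022, 0.0086]
tool_rot: [0.0, 0.395, 0.919, -0.0]
ft_force: [-0.7, -0.4, 1.5]
finger_gap: 0.292
grasp_force: 29.9
```

```bash

python3 -m handwheel '{"rows":[[0,0,10,0,0,0],[0,0,20,0,0,0],[0,0,15,0,0,0],[0,0,5,0,0,0],[7,8,0,0,0,0],[13,15,0,0,0,0],[15,17,0,0,0,0],[15,17,0,0,0,0],[15,17,0,0,0,0],[11,12,0,0,0,0],[7,8,0,0,0,0],[0,0,0,0,0,0]]}' 0
python3 -m handwheel '{"rows":[[0,0,-12,0,0,0],[0,0,-10,0,0,0],[0,0,0,0,0,0],[0,0,0,0,0,0]]}' 0
python3 - <<'E'
from h import *
S=cams.grab_frame("side");cv2.imwrite("pics/side4.png",S)
cv2.imwrite("pics/g9.png",cv2.resize(S[165:245,310:390],(560,560),interpolation=cv2.INTER_CUBIC))
E
```

```text
t: 24.87
eef_pos: [0.5189, -0.2063, 0.0577]
tool_rot: [-0.001, 0.394, 0.919, 0.0]
ft_force: [-0.3, 0.2, -0.4]
finger_gap: 0.295
grasp_force: 29.9
t: 25.2
eef_pos: [0.5171, -0.2084, 0.0352]
tool_rot: [-0.001, 0.395, 0.919, -0.0]
ft_force: [-1.1, -0.4, 0.3]
finger_gap: 0.291
grasp_force: 29.9
```

View pics/g9.png

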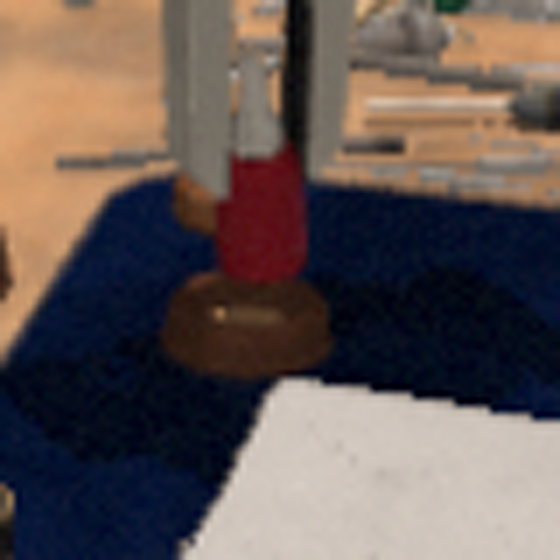

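```bash
python3 - <<'E'
from h import *
for p in [(517.1,-208.4,30),(517.1,-208.4,50),(518.5,-208.5,10.7)]: print(p,proj("side",np.array(p)/1e3).round(2))
S=cv2.imread("pics/side4.png").astype(int)
for r in (190,194,198,202):
    c=np.where((S[r,330:370,2]>S[r,330:370,1]+45)&(S[r,330:370,1]<60))[0]+330;print(r,c.min(),c.max())
for r in (210,212,214,216):
    c=np.where(S[r,325:370,2]>S[r,325:370,0]+12)[0]+325;print(r,c.min(),c.max())
print(env.get_state()["eef_pos"])
E
```

```text
(517.1, -208.4, 30) [344.8  202.59]
(517.1, -208.4, 50) [345.08 194.58]
(518.5, -208.5, 10.7) [343.95 210.13]
190 343 352
194 341 352
198 341 353
202 342 352
210 334 356
212 333 356
214 333 356
216 336 355
[ 0.51755048 -0.20854681  0.03606476]
```

```bash

python3 -m handwheel '{"rows":[[2.5,0.5,-4,0,0,0],[0,0,-5,0,0,0],[0,0,-4,0,0,0],[0,0,-4,0,0,0],[0,0,-3,0,0,0],[0,0,-1,0,0,0],[0,0,0,0,0,0],[0,0,0,0,0,0]]}' 0
python3 -m handwheel '{"rows":[[0,0,-1,0,0,0],[0,0,-1,0,0,0],[0,0,-1,0,0,0],[0,0,0,0,0,0],[0,0,0,0,0,0]]}' 0
```

```text
t: 25.92
eef_pos: [0.5207, -0.2076, 0.0156]
tool_rot: [0.0, 0.395, 0.919, 0.0]
ft_force: [-0.2, 0.2, -0.7]
finger_gap: 0.295
grasp_force: 29.9
t: 26.33
eef_pos: [0.5206, -0.2076, 0.0125]
tool_rot: [-0.0, 0.395, 0.919, 0.0]
ft_force: [0.9, 0.1, 0.3]
finger_gap: 0.292
grasp_force: 29.9
```

```bash

python3 -m handwheel '{"rows":[[0,0,-1,0,0,0],[0,0,-0.5,0,0,0],[0,0,0,0,0,0],[0,0,0,0,0,0]]}' 0
python3 -m handwheel '{"rows":[[0,0,0,0,0,0],[0,0,0,0,0,0],[0,0,0,0,0,0],[0,0,0,0,0,0],[0,0,0,0,0,0],[0,0,10,0,0,0],[0,0,25,0,0,0],[0,0,30,0,0,0],[0,0,30,0,0,0],[0,0,25,0,0,0]]}' 0.65
python3 -m handwheel '{"rows":[[-10,-15,0,0,0,0],[-15,-30,0,0,0,0],[-15,-35,0,0,0,0],[-15,-35,0,0,0,0],[-15,-35,0,0,0,0],[-15,-35,0,0,0,0],[-15,-35,0,0,0,0],[-10,-25,0,0,0,0],[0,0,0,0,0,0],[0,0,0,0,0,0]]}' 0.65
python3 - <<'E'
from h import *
I=cams.grab_frame("top");S=cams.grab_frame("side")
a=cv2.resize(I[140:270,270:480],(400,248),interpolation=cv2.INTER_CUBIC);b=cv2.resize(S[160:270,240:400],(400,275),interpolation=cv2.INTER_CUBIC)
o=np.zeros((275,800,3),np.uint8);o[:248,:400]=a;o[:,400:]=b
cv2.imwrite("pics/end.png",o)
E
```

```text
t: 26.67
eef_pos: [0.5208, -0.2077, 0.0113]
tool_rot: [0.0, 0.395, 0.919, -0.0]
ft_force: [-0.1, -1.3, 2.3]
finger_gap: 0.294
grasp_force: 30.0
t: 27.5
eef_pos: [0.5207, -0.2077, 0.1341]
tool_rot: [0.001, 0.395, 0.919, -0.0]
ft_force: [0.2, -0.3, 0.1]
finger_gap: 0.647
grasp_force: 0.0
t: 28.33
eef_pos: [0.4099, -0.4536, 0.1314]
tool_rot: [-0.0, 0.396, 0.918, 0.0]
ft_force: [0.5, 0.2, 0.1]
finger_gap: 0.649
grasp_force: 0.0
```

View pics/end.png

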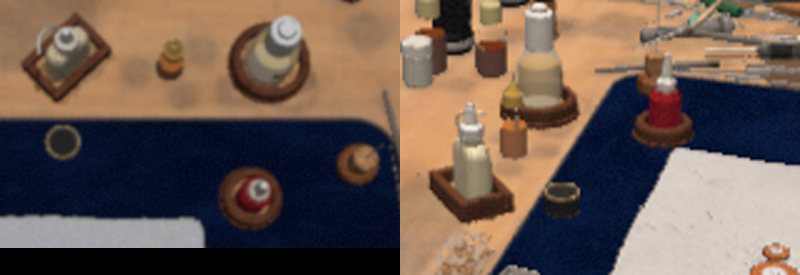

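All three bottles stand upright in their own stands: oblong at (65,55), large at (268,62) and small at (250,197) in the left crop. The awl is untouched and the arm is clear, so I'm handing in.

```bash
python3 -c "
from station import env
print(env.hand_in())"
```

```text
the job is handed in; nothing more can be done
None
```

I handed the job in at about 28 s with all three bottles upright in their own stands and the arm clear; the hand-in returned no verdict, and I never moved the arm near the jar or awl.

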